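# Load a bearing plate into the free carrier and bolt it down

## Task

Take the bare aluminium plate off its wooden rest and load it into the free carrier, the one whose bolt is pulled out: feel for the pins of its floating nest, thread the plate over both, let go, and press each end down without forcing it until it snaps under the spring balls and the plate lies flat and fully home. Then slide that carrier's red-knobbed bolt all the way in over the plate; leave the loaded carrier and the loose things on the bench alone.

Things in the scene. Friction and masses are not known exactly. Their poses are not given: they have to be found in the camera images.
- plate_a: the plate to load: flat aluminium, 180 x 60 x 6 mm, about 160 g, lying on the wooden rest. Origin: centre of its underside; x along its length, y across, z up. Two 11.5 mm through holes for the pins lie on its x axis, 40 mm either side of the origin; a 32 mm bore in the middle. The same either way round and either way up.
- rest: the fixed wooden block that the plate starts on, 150 x 34 x 16 mm, narrower than the plate, so the plate's long sides overhang it by about 13 mm. Origin: centre of its underside, x along its length.
- nest_a: the free carrier: a fixed blue base 276 x 112 mm, origin at the centre of its underside, x along its length, y towards the bolt, z up. On it floats a dark grey nest 250 x 88 mm (top z = 20 mm) that carries pins, cheeks and ball blocks. It slides in x and y (not in yaw) at 8 N, stays put, and starts up to 10 mm (x) and 7 mm (y) off centre. That offset is not reported: find it by touch or sight.
- seat_a (a point): fixed point 20 mm above the base's origin: the middle of the nest's top face when the nest is centred. The two pins are upright steel, 10 mm thick, the last 5 mm tapering to 7 mm, on the nest's x axis 40 mm either side of its middle: the one at -x reaches 34 mm above this height, the one at +x 28 mm. Plate home: flat on this face, on both pins, between the cheeks.
- knob_a (a point): top centre of the red knob on the free carrier's bolt: upright, 16 mm across, 26 mm tall. It moves with the bolt, a steel bar 24 x 70 x 12 mm, underside 28.5 mm above the bench, that slides along the base's y axis at x = 0 in a guide on the base with walls up to 38 mm above the bench. The bar passes just above a plate that is home and jams on the edge of one that is not.
- bolt_a (a joint): travel of the free carrier's bolt in m: 0 pulled fully out (knob 124 mm from the base's middle line, nose 68 mm), 0.052 pushed fully in towards the middle (nose 14 mm in over the edge of a centred plate). It slides at 3 to 5 N and stays where it is left.
- press_a1 (a point): where to press the plate's -x end: 70 mm from the plate's middle (the point shows it for a centred nest), 26 mm above the bench on a plate that is home. A ball nose, 14 mm across, 28 mm above the bench, reaches 2 mm in over each end, so a threaded plate stops with its underside 12 mm up. Each end snaps under its ball at 10 to 16 N; the other stays up till pressed too. Keep the push under 40 N.
- press_a2 (a point): the same for the plate's +x end. At either end closed fingers fit between the pin and the ball's block (inner face 103 mm from the nest's middle, top 38 mm above the bench). Black cheeks beside the plate (inner faces 32.5 mm from the nest's centre line, 10 mm thick, tops 26 mm above the bench, flush with a plate that is home) leave no room for fingertips that hold its sides.
- nest_b: the other carrier, the same make as nest_a, already loaded, its bolt pushed in. Leave it alone.
- plate_b: the plate that is home in the other carrier, same size as plate_a
- bolt_b (a joint): travel of the other carrier's bolt in m, 0 out, 0.052 in; it starts in and must stay in
- cap_1: loose aluminium bearing cap, an open cup 40 mm across and 24 mm tall, beside the far end of the wooden rest; origin at the centre of its underside
- cap_2: another loose bearing cap on the far side of the bench
- cap_3: another loose bearing cap near the right edge of the work area
- scraper: loose scraper, 200 mm long, black handle and steel blade, on the far side of the bench
- driver: loose screwdriver, 190 mm long, yellow handle, on the far side of the bench
Mind the look-alikes: they are no part of the job. What is shaped like the plate_a but green or pink is not meant.

How it is judged:
By the outcome, as a careful person would: the job done as asked, in the order asked, and still so for the second after the job is handed in, with the robot touching nothing.
It also fails if it takes over 72 s, if anything falls off the work surface, if the arm or the gripper's body presses on something with over 40 N, if the wrist force passes 120 N, or if a joint passes its speed limit or range.

## Robot

A 6-joint arm with a two-finger parallel gripper is mounted at the origin on the work surface. World frame = base frame: x ahead of the robot, y to its left, z up, the work surface at z = 0. Lengths are in m, angles in rad, forces in N, time in s.
With the tool pointing down it reaches from about 0.3 to 1 m from the base axis. Payload 5.1 kg.
Tool frame: the origin (TCP) lies midway between the tips of the shut fingers; the grasp point (between the pads) lies grasp_offset behind it (grasp_offset is the distance from the TCP to the grasp point, in m); z points along the fingers, y is the line along which they close (so a half turn about z gives the same grasp; the last joint's range is limited). The gripper opens to 95 mm and grips with 3 to 60 N. Pads are 20 mm wide; open, the fingers measure 119 mm over their backs; the gripper's body (75 mm by 180 mm) begins 59 mm behind the grasp point.
Start: joints at [1.235, 0.124, 1.65, -0, 1.367, -0.083], TCP at [0.163, 0.629, 0.215] pointing down, gripper open.
Joint ranges: [-2.61, 2.61], [-1.02, 2.33], [0.03, 2.71], [-1.35, 4.49], [0.32, 2.68], [-2.91, 2.91]. Speed limits (rad/s): [2.57, 2.57, 3.14, 3.14, 3.14, 3.14].

## Interface

Orientations are given as a unit quaternion [x, y, z, w].
In Python, from bench import * gives the robot as it stands. The module is installed in compiled form; this text tells all that it offers.
- The arm moves only by the tool apply_moves, never from a script. Its argument "moves" is a list of rows, each a list of 3 entries, a list of its own where there are three numbers: the closure, from -1 (fully open) to 1 (shut), then the shift along the tool's x, y, z in cm, then the turn, a rotation vector about the tool's x, y, z in rad. In form: [[grip, [x, y, z], [ax, ay, az]], ...]. A call has 1 to 20 rows; each row shifts and turns the commanded pose from where the row before left it, along the tool's axes as they then stand; what a row does not reach is not made up. A row lasts 1/8 s, in which the tool goes at most 62.5 mm and 10.7 degrees, less where a joint would pass 70% of its speed; a pose out of reach is approached as far as the arm can. A call is refused whole if a number of a shift passes 6.25 or a number of a turn 0.188, either way. A call with a gripper value outside its range is refused whole. The fingers move at their own pace and stop on an object; the grip force is fixed at half the most. Time passes only in rows, so rows that do not move let the fingers close. It gives the time, the measured TCP pose, the force, the opening and the grip force at its end, in the units of the state.
- read_state(): the state, without advancing time (a new reading comes with each control period).
- capture(name): name is "scene" or "top"; returns the picture (420x560x3 uint8, red, green, blue); there is no depth.
- camera_info(name): a dict with "fx", "fy", "cx", "cy" (pixels), "R" (3x3) and "t" (3): a world point X has camera coordinates R X + t. Camera axes: x right, y down, z forward; pixel columns grow to the right and rows downward; lengths in m; the calibration is good to about 2 mm. A picture is of the moment at which its call begins. camera_info takes no time and is no camera call.
- job_done(): hands the job in; it is judged then, once.
Trained networks look in the newest picture that a camera, given by its name, has taken for a name from the list of things; names that differ only in an ending like _2 or _b are one class to them, and where a whole thing is asked for, a point or a joint stands for the part that bears it (a point fixed in the world has none). Each returns a list of dicts, best first, with "p" (0 to 1); they miss things now and then, are a little off and sometimes report something else, mostly with a low value. They report only what shows in the picture. A call takes as long as a camera call. They do not tell look-alikes from the thing itself.
- find_in(name, camera): "extent" ([centre column, centre row, width, height] in pixels, round what is visible of it).
- trace(name, camera): "mask" (420x560 bool, what is visible of it) and "extent" ([centre column, centre row, width, height] in pixels, round what is visible of it).
- place_of(name, camera): "at" ([column, row] in pixels: a listed point, or the origin of a listed thing).
The state is a dict: "time": time; "joint_pos": joint angles; "dq": joint speeds; "effort": joint torques, N m; "position": TCP position; "tcp_rot": TCP orientation; "ft_force": force on the tool from outside, world axes, zero at the start; "torque": the same for the moment, N m; "grip_width": opening from 0.0 (shut) to 1.0 (fully open); "finger_force": force on a finger pad.
Only numpy, scipy, OpenCV 4.12 (cv2) and the standard library are available. Lean on these libraries where they do the work, as an engineer would, in place of code of your own. Each camera call takes 0.05 s, during which the arm holds its last target. There are 200 camera calls.

## Working session

There is one attempt and no reset: what is moved stays moved. The work goes in short steps, Python scripts to look and compute and a tool call to move; the robot and the scene stay as the last step left them, time stands still between calls to the robot, and variables do not carry over. Pictures are saved under pics/ and viewed, at most 11 in all, crops included, and the job is handed in when it is done.

Besides the shell and the picture viewer there is one more tool, called after "Call:" by a JSON object that holds its "api" and its "payload". apply_moves: Moves the arm, as the interface text tells. Its arguments: {"type":"object","properties":{"moves":{"type":"array"}},"required":["moves"]}

```bash
mkdir -p pics
cat > h.py <<'E'
from bench import *
import numpy as np, cv2
def ray(cam,px):
    c=camera_info(cam);R=np.array(c["R"]);t=np.array(c["t"])
    d=R.T@np.array([(px[0]-c["cx"])/c["fx"],(px[1]-c["cy"])/c["fy"],1]);return -R.T@t,d
def atz(cam,px,z):
    o,d=ray(cam,px);return o+d*(z-o[2])/d[2]
def proj(cam,X):
    c=camera_info(cam);p=np.array(c["R"])@np.array(X)+np.array(c["t"]);return np.array([c["fx"]*p[0]/p[2]+c["cx"],c["fy"]*p[1]/p[2]+c["cy"]])
def save(cam,n,box=None,s=1):
    im=capture(cam)[:,:,::-1]
    if box: im=im[box[1]:box[3],box[0]:box[2]]
    if s!=1: im=cv2.resize(im,None,fx=s,fy=s,interpolation=cv2.INTER_CUBIC)
    cv2.imwrite("pics/"+n,im)
E
python3 - <<'E'
from h import *
np.set_printoptions(precision=4,suppress=True)
for c in("top","scene"):
    save(c,c+"0.png")
    print(c,ray(c,(280,210)))
    for n,z in(("plate_a",.016),("rest",0),("nest_a",0),("knob_a",.0665),("press_a1",.026),("press_a2",.026),("seat_a",.02)):
        for r in place_of(n,c)[:3]: print(n,round(r["p"],2),np.round(r["at"],1),atz(c,r["at"],z))
s=read_state();print(s)
E
```

```text
top (array([ 0.4142, -0.0074,  1.1888]), array([ 0.0973, -0.0108, -0.9954]))
plate_a 0.91 [106.  240.1] [0.465  0.4004 0.016 ]
plate_a 0.84 [191.3 311.9] [0.2908 0.1954 0.016 ]
plate_a 0.81 [282.9 232.2] [ 0.4748 -0.0259  0.016 ]
rest 0.74 [284.6 226.5] [ 0.4895 -0.0307  0.    ]
rest 0.54 [180.3 220. ] [0.511 0.225 0.   ]
nest_a 0.77 [284.2 230. ] [ 0.4809 -0.0295  0.    ]
nest_a 0.73 [388.9 215.9] [ 0.51   -0.2884  0.    ]
knob_a 0.68 [348.8 222.9] [ 0.4904 -0.1786  0.0665]
press_a1 0.79 [385.  185.7] [ 0.5817 -0.2764  0.026 ]
press_a1 0.62 [401.6 239.4] [ 0.4508 -0.31    0.026 ]
press_a1 0.51 [201.3 166.5] [0.6383 0.1691 0.026 ]
press_a2 0.79 [385.  185.7] [ 0.5817 -0.2764  0.026 ]
press_a2 0.62 [401.6 239.4] [ 0.4508 -0.31    0.026 ]
press_a2 0.51 [201.3 166.5] [0.6383 0.1691 0.026 ]
seat_a 0.82 [396.3 209.7] [ 0.5231 -0.3024  0.02  ]
seat_a 0.6 [241.8 122.8] [0.7472 0.0696 0.02  ]
seat_a 0.52 [180.6 219.7] [0.5101 0.2204 0.02  ]
scene (array([ 0.8679, -0.5015,  0.807 ]), array([-0.3732,  0.5049, -0.7783]))
plate_a 0.8 [258. 143.] [0.2948 0.1749 0.016 ]
plate_a 0.71 [332.1 161.5] 
[... 373 characters left out ...]
 ]
press_a1 0.62 [172.4 297.4] [ 0.4458 -0.3136  0.026 ]
press_a2 0.84 [234.8 322. ] [ 0.5866 -0.2803  0.026 ]
press_a2 0.62 [172.4 297.4] [ 0.4458 -0.3136  0.026 ]
seat_a 0.76 [201.8 306.9] [ 0.5077 -0.2926  0.02  ]
{'time': 0.8, 'joint_pos': array([ 1.2354,  0.1238,  1.6503,  0.    ,  1.3675, -0.0826]), 'dq': array([-0.0015,  0.0001, -0.0006, -0.0009, -0.0001, -0.0002]), 'effort': array([ -0.0007, -41.7528, -36.0209,   0.0774,   0.0428,  -0.    ]), 'position': array([0.1626, 0.6293, 0.2147]), 'tcp_rot': array([0.1261, 0.992 , 0.    , 0.    ]), 'ft_force': array([ 0.053 , -0.2053,  0.3794]), 'torque': array([-0.0401,  0.0412, -0.0655]), 'finger_force': 0.0, 'grip_width': 1.0026662256361316}
```

View pics/top0.png

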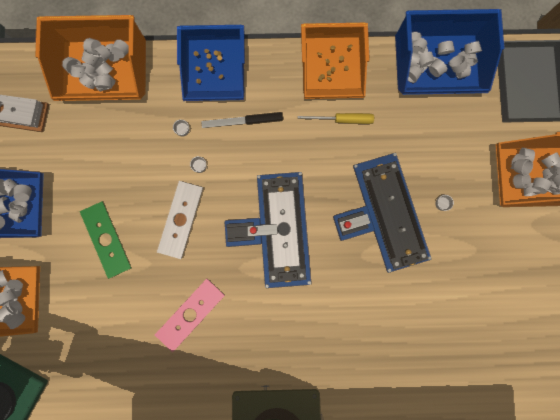

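View pics/scene0.png

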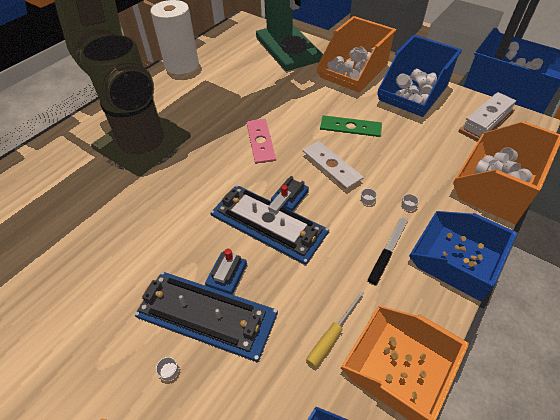

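The bare plate is at top-view pixel (180,220). The free carrier is at about (392,212), with its bolt out at (348,224), so its -x end (the tall pin) faces the robot. I'll zoom in on both.

Run:
```python
from h import *
np.set_printoptions(precision=4,suppress=True)
a=capture("top");b=capture("scene")
A=cv2.resize(a[150:275,330:435],None,fx=4.6,fy=4.6,interpolation=cv2.INTER_CUBIC)
B=cv2.resize(b[240:365,130:285],None,fx=4.6,fy=4.6,interpolation=cv2.INTER_CUBIC)
cv2.imwrite("pics/a.png",A[:,:,::-1]);cv2.imwrite("pics/b.png",B[:,:,::-1])
# plate
for c,z,near in(("top",.022,(180,220)),("scene",.022,(333,164))):
    for r in trace("plate_a",c):
        if np.hypot(*(np.array(r["extent"][:2])-near))<15:
            m=r["mask"].astype(np.uint8)
            k,_=cv2.findContours(m,cv2.RETR_EXTERNAL,cv2.CHAIN_APPROX_NONE);k=max(k,key=len)[:,0]
            P=np.array([atz(c,p,z)[:2] for p in k])
            R=cv2.minAreaRect((P*1000).astype(np.float32));print(c,r["p"],R); break
hs=cv2.cvtColor(a,cv2.COLOR_RGB2HSV)
m=((hs[...,0]>105)&(hs[...,0]<125)&(hs[...,1]>140)).astype(np.uint8);m[:150]=0;m[275:]=0;m[:,:325]=0;m[:,440:]=0
k=np.argwhere(m)[:,::-1]
for z in(.005,.01):
    P=np.array([atz("top",p,z)[:2] for p in k]);print(z,len(k),cv2.minAreaRect((P*1000).astype(np.float32)))
c=camera_info("top");print(c["fx"],camera_info("scene")["fx"])
for cam,b_ in(("top",(348,224)),("scene",(226,253))):
    im=capture(cam);h2=cv2.cvtColor(im,cv2.COLOR_RGB2HSV)
    m=(((h2[...,0]<6)|(h2[...,0]>174))&(h2[...,1]>170)&(h2[...,2]>90))
    q=np.argwhere(m)[:,::-1];q=q[np.hypot(*(q-b_).T)<15];print(cam,"red",q.mean(0),q.min(0),q.max(0))
```

```text
top 0.73 ((512.1793212890625, 222.03399658203125), (61.74767303466797, 181.74659729003906), 72.96590423583984)
scene 0.85 ((510.22125244140625, 218.96405029296875), (67.90460968017578, 185.2281036376953), 72.38507843017578)Traceback (most recent call last):
  File "<stdin>", line 19, in <module>
cv2.error: OpenCV(4.12.0) /io/opencv/modules/imgproc/src/convhull.cpp:143: error: (-215:Assertion failed) total >= 0 && (depth == CV_32F || depth == CV_32S) in function 'convexHull'
```

View pics/a.png

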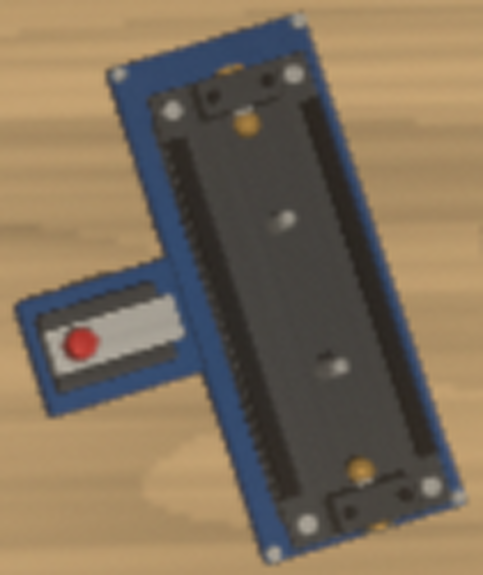

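View pics/b.png

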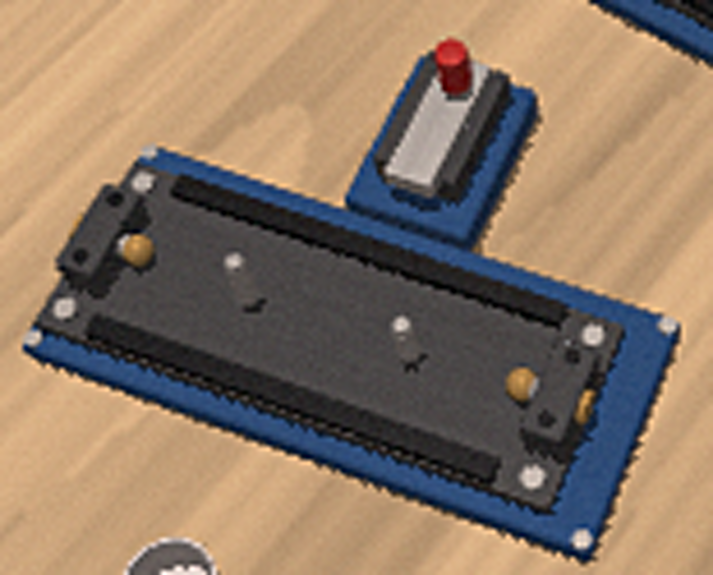

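Zoomed top view: the pin tips are at crop (289,217) for +x and (341,366) for -x. In the scene crop they are at (401,323) for +x and (234,260) for -x. The nest sits toward the base's -x, -y corner.

Run:
```python
from h import *
np.set_printoptions(precision=4,suppress=True)
f=lambda u,o:[(u[0]+.5)/4.6-.5+o[0],(u[1]+.5)/4.6-.5+o[1]]
tp=[f((341,366),(330,150)),f((289,217),(330,150))];sp=[f((234,260),(130,240)),f((401,323),(130,240))]
for i,z in enumerate((.054,.048)): print(atz("top",tp[i],z),atz("scene",sp[i],z))
for z in(.008,):
  C=[atz("top",f(u,(330,150)),z) for u in((118,74),(298,20),(459,497),(274,555))];S=[atz("scene",f(u,(130,240)),z) for u in((150,153),(668,325),(582,538),(34,338))]
  print(np.mean(C,0),np.mean(S,0));print(np.array(C),np.array(S))
print("knob",atz("top",f((82,340),(330,150)),.0665),atz("scene",f((452,47),(130,240)),.0665))
# nest corner bolts (z~.024)
print(np.mean([atz("top",f(u,(330,150)),.022) for u in((173,110),(293,73),(431,486),(307,524))],0),np.mean([atz("scene",f(u,(130,240)),.022) for u in((142,182),(593,334),(532,476),(64,307))],0))
# plate holes
a=capture("top");A=cv2.resize(a[170:270,140:220],None,fx=6,fy=6,interpolation=cv2.INTER_CUBIC)
b=capture("scene");B=cv2.resize(b[130:200,290:380],None,fx=6,fy=6,interpolation=cv2.INTER_CUBIC)
O=np.zeros((600,1020,3),np.uint8);O[:600,:480]=A;O[:420,480:1020]=B
O=cv2.resize(O,(799,470));cv2.imwrite("pics/p.png",O[:,:,::-1])
```

```text
[ 0.4737 -0.309   0.054 ] [ 0.4722 -0.309   0.054 ]
[ 0.5515 -0.2877  0.048 ] [ 0.5491 -0.2875  0.048 ]
[ 0.5207 -0.2944  0.008 ] [ 0.5166 -0.2925  0.008 ]
[[ 0.6359 -0.2091  0.008 ]
 [ 0.6635 -0.3077  0.008 ]
 [ 0.4058 -0.3799  0.008 ]
 [ 0.3777 -0.2808  0.008 ]] [[ 0.3746 -0.2795  0.008 ]
 [ 0.6318 -0.2072  0.008 ]
 [ 0.6587 -0.3058  0.008 ]
 [ 0.4014 -0.3775  0.008 ]]
knob [ 0.489  -0.1754  0.0665] [ 0.485  -0.1744  0.0665]
[ 0.5127 -0.298   0.022 ] [ 0.5103 -0.2985  0.022 ]
```

View pics/p.png

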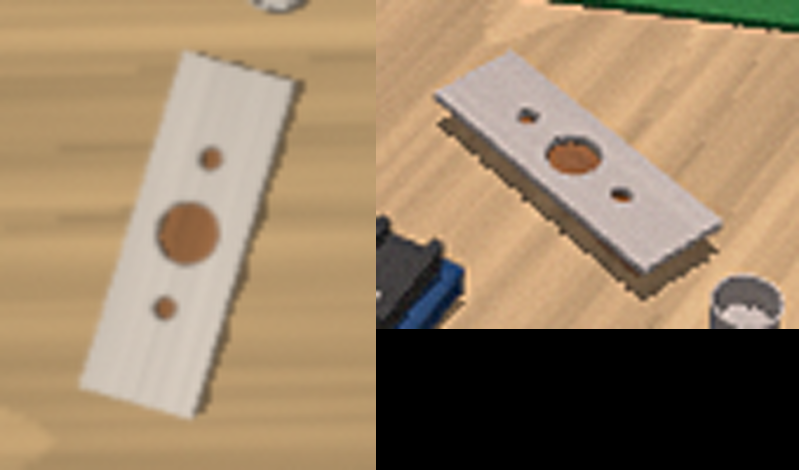

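The plate's bore is at top pixel (179.5,219) and its holes at (184,203) and (174,235). That puts its yaw near -17°.

```bash
cat >> h.py <<'E'
from scipy.spatial.transform import Rotation as Ro
def togo(p,yaw=None):
    s=read_state();R=Ro.from_quat(s["tcp_rot"]);y=R.as_matrix()[:,1];a=np.degrees(np.arctan2(y[1],y[0]))
    d=0 if yaw is None else np.radians((yaw-a+90)%180-90)
    R2=Ro.from_rotvec([0,0,d])*R
    print("t",s["time"],"pos",np.round(s["position"],4),"yang",round(a,2),"tilt",np.round(R.as_matrix()[:,2],3),"turn tool z",round(-d,3),"shift cm after turn",np.round(R2.as_matrix().T@(np.array(p)-s["position"])*100,2),"before",np.round(R.as_matrix().T@(np.array(p)-s["position"])*100,2),"F",np.round(s["ft_force"],1),"grip",round(s["grip_width"],3),round(s["finger_force"],1))
E
python3 - <<'E'
from h import *
np.set_printoptions(precision=4,suppress=True)
import bench;print([n for n in dir(bench) if n[0]!='_'],getattr(bench,'grasp_offset',None))
T=lambda u:[(u[0]+.5)/4.7-.5+140,(u[1]+.5)/4.7-.5+170]
S=lambda u:[(u[0]-376+.5)/4.7-.5+290,(u[1]+.5)/4.7-.5+130]
for u in((188,233),(210,158),(164,308)):print(atz("top",T(u),.021))
for u in((574,154),(528,115),(622,194)):print(atz("scene",S(u),.021))
togo([.511,.2205,.08],73.3)
E
```

```text
['IKError', 'camera_info', 'capture', 'find_in', 'grasp_offset', 'job_done', 'place_of', 'read_state', 'trace'] 0.0188
[0.5113 0.2226 0.021 ]
[0.5498 0.2113 0.021 ]
[0.4731 0.2347 0.021 ]
[0.5092 0.2229 0.021 ]
[0.4704 0.2353 0.021 ]
[0.5479 0.2109 0.021 ]
t 1.1 pos [0.1626 0.6293 0.2146] yang 75.52 tilt [-0. -0. -1.] turn tool z 0.039 shift cm after turn [-45.12 -29.15  13.46] before [-43.96 -30.87  13.46] F [-0.1 -0.5 -0.4] grip 1.001 0.0
```

Call:
{"api": "apply_moves", "payload": {"moves": [[-1,[0,0,0],[0,0,0.047]],[-1,[-3.23,-2.04,0.5],[0,0,0]],[-1,[-3.23,-2.04,0.5],[0,0,0]],[-1,[-3.23,-2.04,0.5],[0,0,0]],[-1,[-3.23,-2.04,0.5],[0,0,0]],[-1,[-3.23,-2.04,1],[0,0,0]],[-1,[-3.23,-2.04,1],[0,0,0]],[-1,[-3.23,-2.04,1],[0,0,0]],[-1,[-3.23,-2.04,1],[0,0,0]],[-1,[-3.23,-2.04,1],[0,0,0]],[-1,[-3.23,-2.04,1],[0,0,0]],[-1,[-3.23,-2.04,1],[0,0,0]],[-1,[-3.23,-2.04,1],[0,0,0]],[-1,[-3.23,-2.04,1],[0,0,0]],[-1,[-3.23,-2.04,1],[0,0,0]],[-1,[0,0,0],[0,0,0]],[-1,[0,0,0],[0,0,0]]]}}

```text
time: 3.22
position: [0.5102, 0.2231, 0.0948]
tcp_rot: [0.15, 0.989, 0.0, -0.0]
ft_force: [-0.6, -0.1, 0.6]
grip_width: 0.997
finger_force: 0.0
```

```bash
python3 -c "
from h import *
togo([.510,.2225,.0115],72.8)"
```

```text
t 3.225 pos [0.5102 0.2231 0.0948] yang 72.8 tilt [-0.  0. -1.] turn tool z 0.0 shift cm after turn [-0.01 -0.07  8.33] before [-0.01 -0.07  8.33] F [-0.6 -0.1  0.6] grip 0.997 0.0
```

Call:
{"api": "apply_moves", "payload": {"moves": [[-1,[0,-0.07,2.5],[0,0,0]],[-1,[0,0,2.5],[0,0,0]],[-1,[0,0,2],[0,0,0]],[-1,[0,0,1.33],[0,0,0]],[-1,[0,0,0],[0,0,0]],[1,[0,0,0],[0,0,0]],[1,[0,0,0],[0,0,0]],[1,[0,0,0],[0,0,0]],[1,[0,0,0],[0,0,0]],[1,[0,0,0],[0,0,0]],[1,[0,0,0],[0,0,0]]]}}

```text
time: 4.6
position: [0.5103, 0.2223, 0.0117]
tcp_rot: [0.149, 0.989, 0.0, 0.0]
ft_force: [-0.7, -0.4, 2.4]
grip_width: 0.624
finger_force: 30.0
```

Call:
{"api": "apply_moves", "payload": {"moves": [[1,[0,0,-1],[0,0,0]],[1,[0,0,-3],[0,0,0]],[1,[0,0,-3],[0,0,0]],[1,[0,0,-3.5],[0,0,-0.143]],[1,[0,0,-3.5],[0,0,-0.143]],[1,[0,0,0],[0,0,-0.143]],[1,[0,0,0],[0,0,-0.142]],[1,[1.15,-4.18,0],[0,0,0]],[1,[1.15,-4.18,0],[0,0,0]],[1,[1.15,-4.18,0],[0,0,0]],[1,[1.15,-4.18,0],[0,0,0]],[1,[1.15,-4.18,0],[0,0,0]],[1,[1.15,-4.18,0],[0,0,0]],[1,[1.15,-4.18,0],[0,0,0]],[1,[1.15,-4.18,0],[0,0,0]],[1,[1.15,-4.18,0],[0,0,0]],[1,[1.15,-4.18,0],[0,0,0]],[1,[1.15,-4.18,0],[0,0,0]],[1,[1.15,-4.18,0],[0,0,0]],[1,[0,0,0],[0,0,0]]]}}

```text
time: 7.1
position: [0.511, -0.3004, 0.1514]
tcp_rot: [-0.133, 0.991, -0.0, -0.0]
ft_force: [-0.4, 0.7, -1.7]
grip_width: 0.627
finger_force: 30.0
```

```bash
python3 -c "
from h import *
togo([.5117,-.2983,.064],105.5)
a=capture('top');b=capture('scene')
A=cv2.resize(a[140:290,330:450],None,fx=3.8,fy=3.8,interpolation=cv2.INTER_CUBIC)
B=cv2.resize(b[200:350,110:250],None,fx=3.8,fy=3.8,interpolation=cv2.INTER_CUBIC)
h=min(len(A),len(B));O=np.hstack([A[:h],B[:h]])[:, :];print(O.shape)
O=cv2.resize(O,(790,int(h*790/O.shape[1])));cv2.imwrite('pics/c.png',O[:,:,::-1])"
```

```text
t 7.1 pos [ 0.511  -0.3004  0.1514] yang 105.34 tilt [-0. -0. -1.] turn tool z -0.003 shift cm after turn [-0.12  0.18  8.74] before [-0.12  0.18  8.74] F [-0.4  0.7 -1.7] grip 0.627 30.0
(570, 988, 3)
```

View pics/c.png

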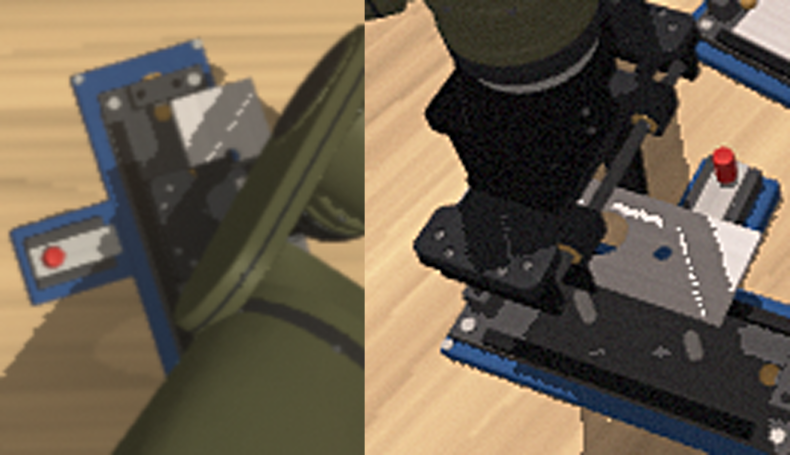

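```bash
python3 -c "
from h import *
print(atz('scene',(207.9,283),.161),atz('top',(406.4,190.4),.161))
for u in((207.9,283),):
  b=capture('scene')[270:296,195:222];g=cv2.cvtColor(b,cv2.COLOR_RGB2HSV);m=(g[...,0]>90)&(g[...,0]<125)&(g[...,1]>110);q=np.argwhere(m);print(len(q),q.mean(0)[::-1]+[195,270])
togo([.5117,-.2983,.064],105.5)"
```

```text
[ 0.55011034 -0.28993873  0.161     ] [ 0.5510906  -0.29062311  0.161     ]
16 [207.9375 282.6875]
t 7.25 pos [ 0.5112 -0.2973  0.1511] yang 105.55 tilt [-0.001  0.001 -1.   ] turn tool z 0.001 shift cm after turn [-0.02 -0.12  8.71] before [-0.02 -0.12  8.71] F [-0.3 -0.2 -1.6] grip 0.626 30.0
```

Call:
{"api": "apply_moves", "payload": {"moves": [[1,[-0.02,-0.12,2],[0,0,0]],[1,[0,0,2],[0,0,0]],[1,[0,0,0],[0,0,0]],[1,[0,0,0],[0,0,0]],[1,[0,0,0],[0,0,0]]]}}

```text
time: 7.88
position: [0.5125, -0.2994, 0.1122]
tcp_rot: [-0.135, 0.991, -0.0, 0.001]
ft_force: [1.0, 0.1, -0.6]
grip_width: 0.629
finger_force: 30.0
```

```bash
python3 -c "
from h import *
s=read_state();x,y,z=s['position'];print(s['position'])
e=np.array([x+.04*.9636,y+.04*.267,z+.0095]);u=proj('scene',e);print('exp',e,u,proj('top',e))
c=np.round(u).astype(int)
for cam in('scene','top'):
  c=np.round(proj(cam,e)).astype(int);b=capture(cam)[c[1]-9:c[1]+10,c[0]-9:c[0]+10]
  cv2.imwrite('pics/d_%s.png'%cam,cv2.resize(b,None,fx=20,fy=20,interpolation=cv2.INTER_CUBIC)[:,:,::-1])
  print(cv2.cvtColor(b,cv2.COLOR_RGB2GRAY))
cv2.imwrite('pics/d.png',np.hstack([cv2.imread('pics/d_scene.png'),cv2.imread('pics/d_top.png')]))
togo([.5117,-.2983,.064],105.5)"
```

```text
[ 0.5125117  -0.29938648  0.11217756]
exp [ 0.5510557  -0.28870648  0.12167756] [211.90019871 293.26594912] [400.81261016 192.86612428]
[[106 107 104 110 136 243 131 254 251  97 114 115 106 104 108 113 116 108
  114]
 [112 107 110 106 107 114 100 116 113 110 115 107 141 250  98 107 113 113
  111]
 [109 111 106 108 108 110 113 108 111 114 113 110 144 255 250 107 113 117
  116]
 [114 115 114 109 109 109 112 107 109 108 114 110 107 143 253 103 111 115
  113]
 [114 109 114 112 112 106 109 110 108 107 112 107 105 100 102 101 110 114
  115]
 [113 116 117 114 110 111 110 112 107 113 115 107 106 136 255 247 104 116
  114]
 [113 111 116 112 117 116 116 117 121 116 112 109 109 101 111 110 104 107
  112]
 [113 105 111 109 110 112 120 125 118 123 120 114 113 109 102 102 105 112
  114]
 [111 112 110 108 114 111 108  62  63  42  96 119 113 113 142 252 101 111
  108]
 [112 109 113 111 118 107  56   0   8   0  21  68 117 116 107 116  98 111
  113]
 [113 112 109 112 114 106   0   0  17   6   6  42 121 111 105 136 253 100
  111]
 [111 115 110 110 116 108   0   4   2   0  48 124 116 111 106 127 248  95
[... 1607 characters left out ...]
42  48  50  49
   50]
 [ 39  39  39  38  38  37  37  39  46  49  50  41  39  40  46  50  49  49
   49]
 [ 39  38  38  38  38  37  37  41  54  56  55  52  40  43  48  51  49  50
   49]
 [ 37  38  38  37  38  39  37  42  53  57  59  59  58  50  50  49  49  49
   49]
 [ 38  38  39  38  38  38  40  43  54  61  83  83  81  53  49  49  49  49
   50]
 [ 38  37  38  39  39  40  43  51  51  69 104  99  68  51  50  49  49  49
   48]
 [ 39  37  40  45  47  50  53  56  56  63  83  78  55  49  48  49  49  49
   49]]
t 7.975 pos [ 0.5125 -0.2994  0.1122] yang 105.54 tilt [ 0.001 -0.001 -1.   ] turn tool z 0.001 shift cm after turn [0.05 0.14 4.82] before [0.05 0.14 4.82] F [ 0.1  1.3 -1.9] grip 0.627 30.0
```

View pics/d.png

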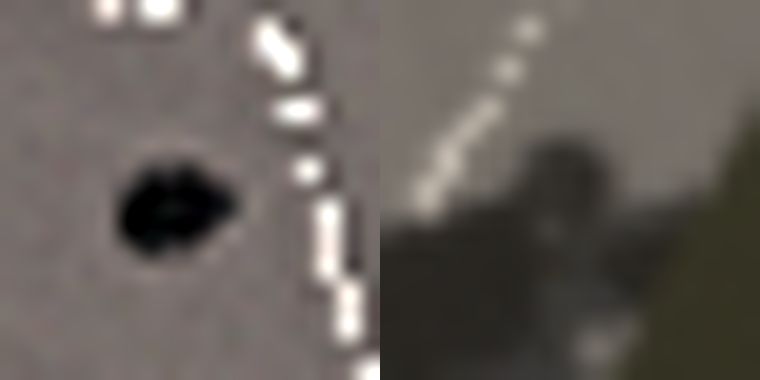

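```bash
python3 -c "
from h import *
print(atz('scene',(211.2,294.1),.1215),atz('top',(401.2,192.3),.1215))"
```

```text
[ 0.55104865 -0.29066645  0.1215    ] [ 0.55233075 -0.2896828   0.1215    ]
```

Call:
{"api": "apply_moves", "payload": {"moves": [[1,[0.07,0.29,2],[0,0,0]],[1,[0,0,2],[0,0,0]],[1,[0,0,1],[0,0,0]],[1,[0,0,0.7],[0,0,0]],[1,[0,0,0],[0,0,0]],[1,[0,0,0],[0,0,0]],[1,[0,0,0],[0,0,0]]]}}

```text
time: 8.85
position: [0.511, -0.2968, 0.0551]
tcp_rot: [-0.135, 0.991, -0.0, 0.0]
ft_force: [-0.1, -0.3, -1.6]
grip_width: 0.628
finger_force: 30.0
```

```bash
python3 -c "
from h import *
togo([.5111,-.2968,.0457],105.5)"
```

```text
t 8.85 pos [ 0.511  -0.2968  0.0551] yang 105.54 tilt [ 0.001 -0.001 -1.   ] turn tool z 0.001 shift cm after turn [-0.01  0.    0.94] before [-0.01  0.    0.94] F [-0.1 -0.3 -1.6] grip 0.628 30.0
```

Call:
{"api": "apply_moves", "payload": {"moves": [[1,[0,0,0.3],[0,0,0]],[1,[0,0,0.2],[0,0,0]],[1,[0,0,0.2],[0,0,0]],[1,[0,0,0.2],[0,0,0]],[1,[0,0,0],[0,0,0]],[1,[0,0,0],[0,0,0]]]}}

```text
time: 9.6
position: [0.5107, -0.2966, 0.0454]
tcp_rot: [-0.135, 0.991, -0.0, 0.0]
ft_force: [0.5, -0.2, -1.9]
grip_width: 0.628
finger_force: 30.0
```

Call:
{"api": "apply_moves", "payload": {"moves": [[1,[0,0,0.15],[0,0,0]],[1,[0,0,0.15],[0,0,0]],[1,[0,0,0.15],[0,0,0]],[1,[0,0,0.15],[0,0,0]],[1,[0,0,0],[0,0,0]],[1,[0,0,0],[0,0,0]]]}}

```text
time: 10.35
position: [0.511, -0.2968, 0.0396]
tcp_rot: [-0.135, 0.991, -0.0, 0.0]
ft_force: [3.4, -1.9, -1.5]
grip_width: 0.628
finger_force: 30.0
```

Call:
{"api": "apply_moves", "payload": {"moves": [[1,[0,0,0.2],[0,0,0]],[1,[0,0,0.2],[0,0,0]],[1,[0,0,0.2],[0,0,0]],[1,[0,0,0.2],[0,0,0]],[1,[0,0,0],[0,0,0]],[1,[0,0,0],[0,0,0]]]}}

```text
time: 11.1
position: [0.5111, -0.2969, 0.0315]
tcp_rot: [-0.135, 0.991, -0.0, 0.001]
ft_force: [3.0, -3.1, -0.3]
grip_width: 0.624
finger_force: 30.0
```

Call:
{"api": "apply_moves", "payload": {"moves": [[-0.6,[0,0,0],[0,0,0]],[-0.6,[0,0,0],[0,0,0]],[-0.6,[0,0,0],[0,0,0]],[-0.6,[0,0,-1.5],[0,0,0]],[-0.6,[0,0,-3],[0,0,0]],[-0.6,[0,0,-3],[0,0,0]],[1,[0,0,0],[0,0,0]],[1,[0,0,0],[0,0,0]],[1,[0,0,0],[0,0,0]],[1,[0,0,0],[0,0,0]]]}}

```text
time: 12.35
position: [0.5099, -0.296, 0.105]
tcp_rot: [-0.135, 0.991, 0.001, -0.001]
ft_force: [0.9, -0.1, 0.7]
grip_width: 0.439
finger_force: 0.0
```

```bash
python3 -c "
from h import *
togo([.5111-.07*.9636,-.2968-.07*.267,.06],105.5)
togo([.5111+.07*.9636,-.2968+.07*.267,.06],105.5)
save('scene','e.png',(100,210,310,370),3.7)"
```

```text
t 12.35 pos [ 0.5099 -0.296   0.105 ] yang 105.54 tilt [-0.002  0.001 -1.   ] turn tool z 0.001 shift cm after turn [ 6.9  -0.11  4.51] before [ 6.9  -0.11  4.51] F [ 0.9 -0.1  0.7] grip 0.439 0.0
t 12.35 pos [ 0.5099 -0.296   0.105 ] yang 105.54 tilt [-0.002  0.001 -1.   ] turn tool z 0.001 shift cm after turn [-7.1  -0.12  4.49] before [-7.1  -0.12  4.49] F [ 0.9 -0.1  0.7] grip 0.439 0.0
```

View pics/e.png

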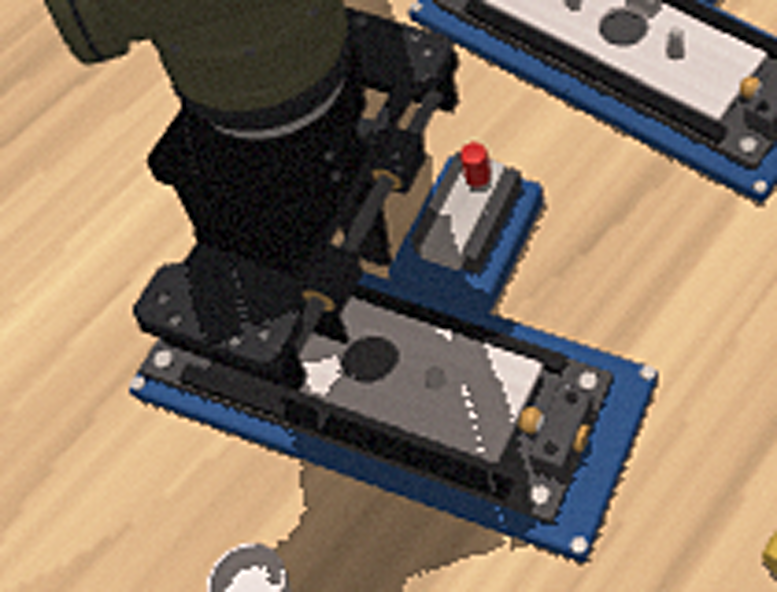

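The plate is threaded over both pins and resting on the balls. Next I'll press the -x end.

Call:
{"api": "apply_moves", "payload": {"moves": [[1,[3.45,-0.06,0],[0,0,0]],[1,[3.45,-0.06,0],[0,0,0]],[1,[0,0,2],[0,0,0]],[1,[0,0,2],[0,0,0]],[1,[0,0,1.5],[0,0,0]],[1,[0,0,0.5],[0,0,0]],[1,[0,0,0],[0,0,0]],[1,[0,0,0],[0,0,0]]]}}

```text
time: 13.4
position: [0.4451, -0.3164, 0.047]
tcp_rot: [-0.135, 0.991, -0.0, 0.0]
ft_force: [-0.4, 0.0, 0.7]
grip_width: 0.006
finger_force: 0.0
```

```bash
python3 -c "
from h import *
togo([.5111-.07*.9636,-.2968-.07*.267,.04],105.5)"
```

```text
t 13.4 pos [ 0.4451 -0.3164  0.047 ] yang 105.55 tilt [ 0.001 -0.001 -1.   ] turn tool z 0.001 shift cm after turn [0.11 0.13 0.7 ] before [0.11 0.13 0.7 ] F [-0.4  0.   0.7] grip 0.006 0.0
```

Call:
{"api": "apply_moves", "payload": {"moves": [[1,[0,0.13,0.4],[0,0,0]],[1,[0,0,0.3],[0,0,0]],[1,[0,0,0.2],[0,0,0]],[1,[0,0,0.1],[0,0,0]],[1,[0,0,0],[0,0,0]],[1,[0,0,0],[0,0,0]]]}}

```text
time: 14.15
position: [0.4448, -0.3153, 0.0372]
tcp_rot: [-0.135, 0.991, -0.001, 0.001]
ft_force: [0.6, 1.7, 5.7]
grip_width: 0.001
finger_force: 2.6
```

Call:
{"api": "apply_moves", "payload": {"moves": [[1,[0,0,0.1],[0,0,0]],[1,[0,0,0],[0,0,0]]]}}

```text
time: 14.4
position: [0.4454, -0.3154, 0.0364]
tcp_rot: [-0.135, 0.991, -0.001, 0.001]
ft_force: [3.5, 1.3, 3.6]
grip_width: -0.0
finger_force: 2.0
```

Call:
{"api": "apply_moves", "payload": {"moves": [[1,[0,0,0.1],[0,0,0]],[1,[0,0,0],[0,0,0]]]}}

```text
time: 14.65
position: [0.4452, -0.3154, 0.0351]
tcp_rot: [-0.135, 0.991, -0.001, 0.001]
ft_force: [1.9, -0.8, 4.6]
grip_width: 0.007
finger_force: 2.2
```

Call:
{"api": "apply_moves", "payload": {"moves": [[1,[0,0,0.1],[0,0,0]],[1,[0,0,0],[0,0,0]]]}}

```text
time: 14.9
position: [0.4441, -0.315, 0.0334]
tcp_rot: [-0.135, 0.991, -0.0, 0.0]
ft_force: [2.2, -0.7, 4.0]
grip_width: 0.004
finger_force: 1.9
```

Call:
{"api": "apply_moves", "payload": {"moves": [[1,[0,0,0.1],[0,0,0]],[1,[0,0,0.1],[0,0,0]],[1,[0,0,0],[0,0,0]]]}}

```text
time: 15.28
position: [0.4437, -0.3148, 0.031]
tcp_rot: [-0.135, 0.991, 0.0, -0.0]
ft_force: [1.9, -0.8, 3.1]
grip_width: 0.005
finger_force: 1.5
```

Call:
{"api": "apply_moves", "payload": {"moves": [[1,[0,0,0.1],[0,0,0]],[1,[0,0,0.1],[0,0,0]],[1,[0,0,0],[0,0,0]]]}}

```text
time: 15.65
position: [0.4432, -0.3145, 0.0285]
tcp_rot: [-0.135, 0.991, 0.001, -0.001]
ft_force: [0.3, -0.0, 1.9]
grip_width: 0.007
finger_force: 0.5
```

Call:
{"api": "apply_moves", "payload": {"moves": [[1,[0,0,0.1],[0,0,0]],[1,[0,0,0],[0,0,0]]]}}

```text
time: 15.9
position: [0.4433, -0.3145, 0.0281]
tcp_rot: [-0.135, 0.991, 0.001, -0.001]
ft_force: [-3.0, 0.2, 4.4]
grip_width: 0.006
finger_force: 2.1
```

Call:
{"api": "apply_moves", "payload": {"moves": [[1,[0,0,0.1],[0,0,0]],[1,[0,0,0],[0,0,0]]]}}

```text
time: 16.15
position: [0.4434, -0.3146, 0.0279]
tcp_rot: [-0.135, 0.991, 0.001, -0.001]
ft_force: [-4.8, 2.3, 9.7]
grip_width: 0.003
finger_force: 4.6
```

Call:
{"api": "apply_moves", "payload": {"moves": [[1,[0,0,0.1],[0,0,0]],[1,[0,0,0],[0,0,0]]]}}

```text
time: 16.4
position: [0.4434, -0.3146, 0.0277]
tcp_rot: [-0.135, 0.991, 0.001, -0.001]
ft_force: [-6.5, 4.0, 14.6]
grip_width: 0.006
finger_force: 7.1
```

Call:
{"api": "apply_moves", "payload": {"moves": [[1,[0,0,0.1],[0,0,0]],[1,[0,0,0],[0,0,0]]]}}

```text
time: 16.65
position: [0.4435, -0.3147, 0.0276]
tcp_rot: [-0.135, 0.991, 0.001, -0.001]
ft_force: [-7.7, 5.6, 17.8]
grip_width: 0.004
finger_force: 9.6
```

The end stopped at z≈0.0276 with stiffening force. That fits the -x end being down while +x still rides on its ball. Next is the +x end.

Call:
{"api": "apply_moves", "payload": {"moves": [[1,[0,0,-1],[0,0,0]],[1,[0,0,-2],[0,0,0]],[1,[0,0,-2],[0,0,0]],[1,[-3.5,0,0],[0,0,0]],[1,[-3.5,0,0],[0,0,0]],[1,[-3.5,0,0],[0,0,0]],[1,[-3.5,0,0],[0,0,0]],[1,[0,0,0],[0,0,0]],[1,[0,0,0],[0,0,0]]]}}

```text
time: 17.77
position: [0.5785, -0.2774, 0.0757]
tcp_rot: [-0.135, 0.991, -0.0, -0.0]
ft_force: [0.3, -0.2, -0.2]
grip_width: 0.01
finger_force: 0.0
```

```bash
python3 -c "
from h import *
togo([.5111+.07*.9636,-.2968+.07*.267,.043],105.5)
a=capture('scene')[200:350,90:290];cv2.imwrite('pics/f.png',cv2.resize(a,None,fx=4,fy=4,interpolation=cv2.INTER_CUBIC)[:,:,::-1])"
```

```text
t 17.775 pos [ 0.5785 -0.2774  0.0757] yang 105.55 tilt [-0. -0. -1.] turn tool z 0.001 shift cm after turn [ 0.02 -0.07  3.27] before [ 0.02 -0.07  3.27] F [ 0.3 -0.2 -0.2] grip 0.01 0.0
```

View pics/f.png

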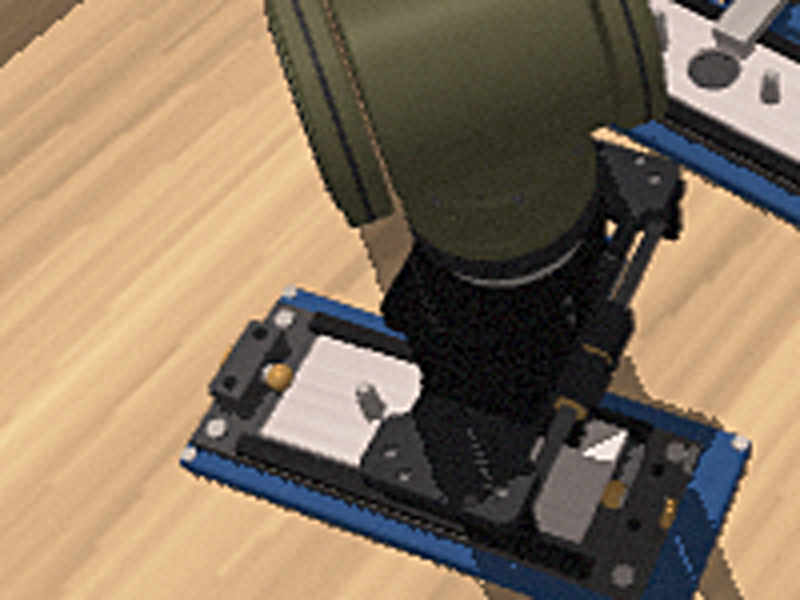

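The -x end now shows under its ball at (278,377), and the +x end near (600,490) is still up.

Call:
{"api": "apply_moves", "payload": {"moves": [[1,[0,-0.05,1.5],[0,0,0]],[1,[0,0,1.3],[0,0,0]],[1,[0,0,0.5],[0,0,0]],[1,[0,0,0.2],[0,0,0]],[1,[0,0,0.1],[0,0,0]],[1,[0,0,0],[0,0,0]],[1,[0,0,0],[0,0,0]]]}}

```text
time: 18.7
position: [0.5793, -0.278, 0.0398]
tcp_rot: [-0.135, 0.991, -0.0, 0.0]
ft_force: [0.1, 0.3, -0.1]
grip_width: 0.0
finger_force: 0.0
```

Call:
{"api": "apply_moves", "payload": {"moves": [[1,[0,0,0.1],[0,0,0]],[1,[0,0,0.1],[0,0,0]],[1,[0,0,0],[0,0,0]]]}}

```text
time: 19.08
position: [0.5793, -0.278, 0.0378]
tcp_rot: [-0.135, 0.991, -0.0, 0.0]
ft_force: [-0.9, 0.4, 1.7]
grip_width: 0.004
finger_force: 1.1
```

Call:
{"api": "apply_moves", "payload": {"moves": [[1,[0,0,0.1],[0,0,0]],[1,[0,0,0.1],[0,0,0]],[1,[0,0,0],[0,0,0]]]}}

```text
time: 19.45
position: [0.5794, -0.2783, 0.0367]
tcp_rot: [-0.135, 0.991, -0.0, 0.0]
ft_force: [-2.4, -0.1, 6.6]
grip_width: -0.0
finger_force: 3.4
```

Call:
{"api": "apply_moves", "payload": {"moves": [[1,[0,0,0.1],[0,0,0]],[1,[0,0,0.1],[0,0,0]],[1,[0,0,0],[0,0,0]]]}}

```text
time: 19.82
position: [0.5795, -0.2785, 0.0349]
tcp_rot: [-0.135, 0.991, -0.001, 0.0]
ft_force: [-1.7, 1.0, 6.6]
grip_width: 0.004
finger_force: 3.2
```

Call:
{"api": "apply_moves", "payload": {"moves": [[1,[0,0,0.1],[0,0,0]],[1,[0,0,0.1],[0,0,0]],[1,[0,0,0],[0,0,0]]]}}

```text
time: 20.2
position: [0.5793, -0.2781, 0.0313]
tcp_rot: [-0.135, 0.991, -0.0, 0.0]
ft_force: [0.3, -2.1, 0.8]
grip_width: 0.006
finger_force: 0.9
```

Call:
{"api": "apply_moves", "payload": {"moves": [[1,[0,0,0.1],[0,0,0]],[1,[0,0,0.1],[0,0,0]],[1,[0,0,0],[0,0,0]]]}}

```text
time: 20.58
position: [0.5788, -0.2776, 0.0289]
tcp_rot: [-0.135, 0.991, 0.0, -0.0]
ft_force: [-0.4, 0.4, 1.3]
grip_width: 0.006
finger_force: 0.4
```

Call:
{"api": "apply_moves", "payload": {"moves": [[1,[0,0,0.1],[0,0,0]],[1,[0,0,0.1],[0,0,0]],[1,[0,0,0],[0,0,0]]]}}

```text
time: 20.95
position: [0.5785, -0.2775, 0.0267]
tcp_rot: [-0.135, 0.991, 0.0, -0.001]
ft_force: [-0.6, -0.7, 0.0]
grip_width: 0.004
finger_force: 0.0
```

Call:
{"api": "apply_moves", "payload": {"moves": [[1,[0,0,0.1],[0,0,0]],[1,[0,0,0.1],[0,0,0]],[1,[0,0,0],[0,0,0]]]}}

```text
time: 21.32
position: [0.579, -0.2778, 0.0262]
tcp_rot: [-0.135, 0.991, 0.0, -0.0]
ft_force: [-2.7, 1.3, 4.3]
grip_width: 0.006
finger_force: 2.6
```

Snapped, with contact now at 0.026, the home height. I'll firm it up, then verify the -x end the same way.

Call:
{"api": "apply_moves", "payload": {"moves": [[1,[0,0,0.2],[0,0,0]],[1,[0,0,0],[0,0,0]],[1,[0,0,0],[0,0,0]]]}}

```text
time: 21.7
position: [0.579, -0.2778, 0.026]
tcp_rot: [-0.135, 0.991, 0.0, -0.001]
ft_force: [-6.4, 3.9, 14.4]
grip_width: 0.003
finger_force: 6.9
```

Call:
{"api": "apply_moves", "payload": {"moves": [[1,[0,0,-1],[0,0,0]],[1,[0,0,-2],[0,0,0]],[1,[0,0,-2],[0,0,0]],[1,[3.5,0,0],[0,0,0]],[1,[3.5,0,0],[0,0,0]],[1,[3.5,0,0],[0,0,0]],[1,[3.5,0,0],[0,0,0]],[1,[0,0,2],[0,0,0]],[1,[0,0,2],[0,0,0]],[1,[0,0,0.8],[0,0,0]],[1,[0,0,0.2],[0,0,0]],[1,[0,0,0],[0,0,0]],[1,[0,0,0],[0,0,0]]]}}

```text
time: 23.32
position: [0.4449, -0.3155, 0.0259]
tcp_rot: [-0.136, 0.991, 0.0, -0.001]
ft_force: [-9.4, 5.2, 19.7]
grip_width: 0.007
finger_force: 9.9
```

Call:
{"api": "apply_moves", "payload": {"moves": [[1,[0,0,-2],[0,0,0]],[1,[0,0,-4],[0,0,0]],[-0.2,[0,0,-3],[0,0,0]],[-0.2,[0,0,0],[0,0,0]],[-0.2,[0,0,0],[0,0,0]]]}}

```text
time: 23.95
position: [0.444, -0.3147, 0.1122]
tcp_rot: [-0.135, 0.991, 0.001, -0.001]
ft_force: [-0.2, 0.1, -0.7]
grip_width: 0.261
finger_force: 0.0
```

```bash
python3 -c "
from h import *
togo([.487,-.1745,.09],105.5)"
```

```text
t 23.95 pos [ 0.444  -0.3147  0.1122] yang 105.57 tilt [-0.001  0.001 -1.   ] turn tool z 0.001 shift cm after turn [-7.89 12.36  2.23] before [-7.91 12.35  2.23] F [-0.2  0.1 -0.7] grip 0.261 0.0
```

Call:
{"api": "apply_moves", "payload": {"moves": [[-0.2,[-1.97,3.09,0],[0,0,0]],[-0.2,[-1.97,3.09,0],[0,0,0]],[-0.2,[-1.97,3.09,0],[0,0,0]],[-0.2,[-1.97,3.09,0],[0,0,0]],[-0.2,[0,0,2],[0,0,0]],[-0.2,[0,0,0],[0,0,0]],[-0.2,[0,0,0],[0,0,0]]]}}

```text
time: 24.82
position: [0.4865, -0.1752, 0.0926]
tcp_rot: [-0.135, 0.991, 0.0, -0.001]
ft_force: [-0.1, 0.3, 0.3]
grip_width: 0.6
finger_force: 0.0
```

```bash
python3 -c "
from h import *
togo([.487,-.1745,.047],105.5)
a=capture('scene')[170:320,150:350];cv2.imwrite('pics/g.png',cv2.resize(a,None,fx=4,fy=4,interpolation=cv2.INTER_CUBIC)[:,:,::-1])"
```

```text
t 24.825 pos [ 0.4865 -0.1752  0.0926] yang 105.52 tilt [-0.002  0.001 -1.   ] turn tool z 0.0 shift cm after turn [-0.07  0.05  4.56] before [-0.07  0.05  4.56] F [-0.1  0.3  0.3] grip 0.6 0.0
```

View pics/g.png

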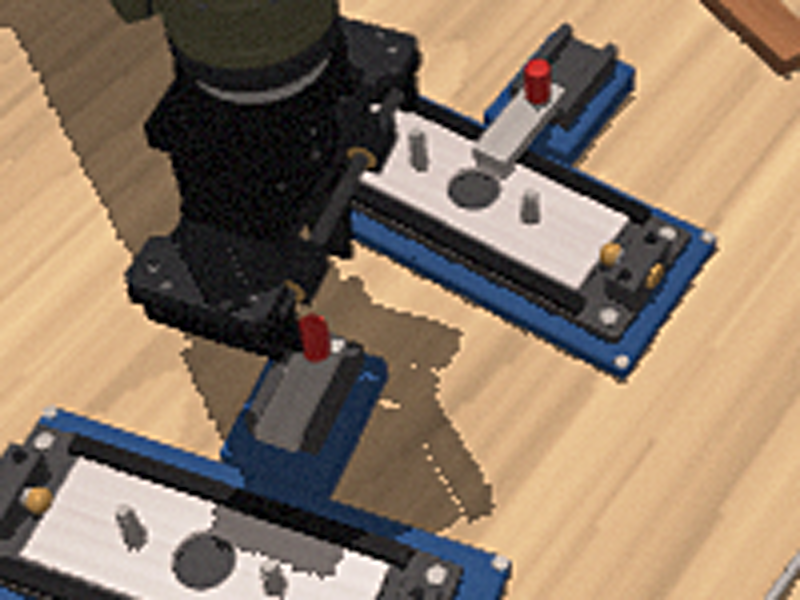

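The plate lies flat, and the knob at (315,335) sits between the open fingers. I'll go down and grip it.

Call:
{"api": "apply_moves", "payload": {"moves": [[-0.2,[-0.05,0.03,1.5],[0,0,0]],[-0.2,[0,0,1.5],[0,0,0]],[-0.2,[0,0,1.5],[0,0,0]],[-0.2,[0,0,0],[0,0,0]],[1,[0,0,0],[0,0,0]],[1,[0,0,0],[0,0,0]],[1,[0,0,0],[0,0,0]],[1,[0,0,0],[0,0,0]],[1,[0,0,0],[0,0,0]],[1,[0,0,0],[0,0,0]]]}}

```text
time: 26.12
position: [0.4876, -0.1749, 0.0486]
tcp_rot: [-0.135, 0.991, -0.0, 0.0]
ft_force: [0.0, -0.5, 1.6]
grip_width: 0.159
finger_force: 30.0
```

Call:
{"api": "apply_moves", "payload": {"moves": [[1,[0,-0.5,0],[0,0,0]],[1,[0,-0.7,0],[0,0,0]],[1,[0,-0.7,0],[0,0,0]],[1,[0,0,0],[0,0,0]]]}}

```text
time: 26.62
position: [0.4929, -0.1942, 0.0486]
tcp_rot: [-0.135, 0.991, -0.001, 0.0]
ft_force: [0.9, -0.4, 2.1]
grip_width: 0.161
finger_force: 30.0
```

Call:
{"api": "apply_moves", "payload": {"moves": [[1,[0,-0.7,0],[0,0,0]],[1,[0,-0.7,0],[0,0,0]],[1,[0,-0.7,0],[0,0,0]],[1,[0,-0.5,0],[0,0,0]],[1,[0,0,0],[0,0,0]]]}}

```text
time: 27.25
position: [0.4999, -0.2191, 0.0486]
tcp_rot: [-0.135, 0.991, -0.001, 0.0]
ft_force: [-0.2, -0.6, 4.2]
grip_width: 0.16
finger_force: 30.0
```

Call:
{"api": "apply_moves", "payload": {"moves": [[1,[0,-0.5,0],[0,0,0]],[1,[0,-0.3,0],[0,0,0]],[1,[0,0,0],[0,0,0]],[1,[0,0,0],[0,0,0]]]}}

```text
time: 27.75
position: [0.5009, -0.2232, 0.0485]
tcp_rot: [-0.135, 0.991, 0.003, -0.001]
ft_force: [-4.0, 11.1, 11.0]
grip_width: 0.16
finger_force: 30.0
```

Call:
{"api": "apply_moves", "payload": {"moves": [[1,[0,-0.3,0],[0,0,0]],[1,[0,0,0],[0,0,0]],[1,[0,0,0],[0,0,0]]]}}

```text
time: 28.12
position: [0.5009, -0.2232, 0.0483]
tcp_rot: [-0.135, 0.991, 0.006, -0.002]
ft_force: [-6.1, 20.0, 15.5]
grip_width: 0.162
finger_force: 30.1
```

Call:
{"api": "apply_moves", "payload": {"moves": [[1,[0,0.3,0],[0,0,0]],[-0.3,[0,0,0],[0,0,0]],[-0.3,[0,0,0],[0,0,0]],[-0.3,[0,0,0],[0,0,0]],[-0.3,[0,0,0],[0,0,0]],[-0.3,[0,0,-2],[0,0,0]],[-0.3,[0,0,-4],[0,0,0]],[-0.3,[0,0,-5],[0,0,0]],[-0.3,[0,0,-5],[0,0,0]],[-0.3,[5,3,0],[0,0,0]],[-0.3,[5,3,0],[0,0,0]],[-0.3,[5,3,0],[0,0,0]],[-0.3,[0,4,0],[0,0,0]],[-0.3,[0,4,0],[0,0,0]],[-0.3,[0,4,0],[0,0,0]],[-0.3,[0,0,0],[0,0,0]],[-0.3,[0,0,0],[0,0,0]]]}}

```text
time: 30.25
position: [0.3012, -0.0641, 0.2094]
tcp_rot: [-0.135, 0.991, -0.001, 0.001]
ft_force: [-0.3, -0.3, -0.7]
grip_width: 0.65
finger_force: 0.0
```

```bash
python3 -c "
from h import *
togo([.487,-.1745,.047],105.5)
a=capture('scene');O=cv2.resize(a[190:370,120:360],None,fx=3.3,fy=3.3,interpolation=cv2.INTER_CUBIC);cv2.imwrite('pics/h.png',O[:,:,::-1])
for c in('scene','top'):
  for r in place_of('knob_a',c): print(c,r['p'],atz(c,r['at'],.0665))"
```

```text
t 30.25 pos [ 0.3012 -0.0641  0.2094] yang 105.56 tilt [ 0.002 -0.001 -1.   ] turn tool z 0.001 shift cm after turn [-14.93 -15.58  16.28] before [-14.92 -15.59  16.28] F [-0.3 -0.3 -0.7] grip 0.65 0.0
scene 0.83 [ 0.49938729 -0.23372047  0.0665    ]
top 0.68 [ 0.4848657  -0.17633711  0.0665    ]
top 0.5 [0.63780086 0.17068416 0.0665    ]
```

View pics/h.png

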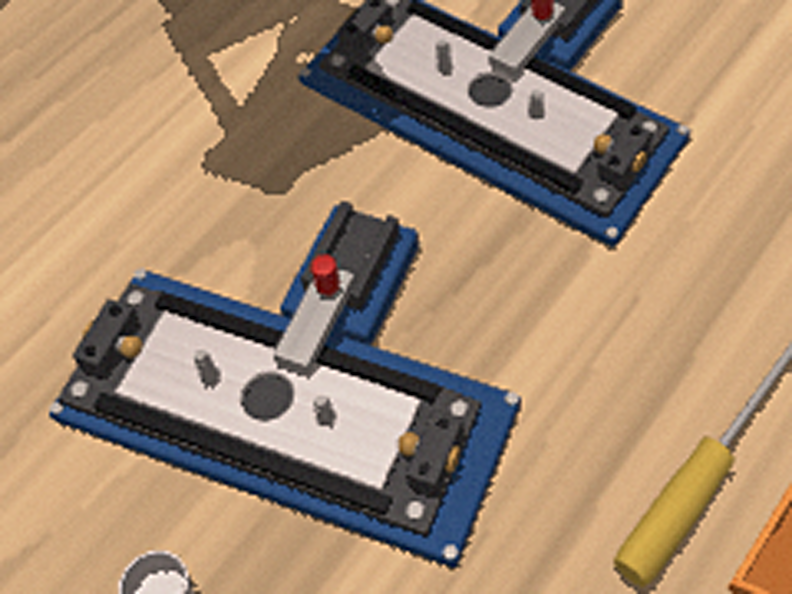

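```bash
python3 -c "
from h import *
c=capture('top');h=cv2.cvtColor(c,cv2.COLOR_RGB2HSV);m=((h[...,0]<8)|(h[...,0]>172))&(h[...,1]>150);q=np.argwhere(m)[:,::-1];q=q[(abs(q[:,0]-358)<25)&(abs(q[:,1]-222)<20)];print(len(q),q.mean(0),atz('top',q.mean(0),.0665))
n=atz('scene',(217.3,268.6),.0665);print(n,np.hypot(*(n-[.485,-.1744,.0665])[:2]))"
```

```text
31 [367.12903226 218.29032258] [ 0.50020231 -0.22172096  0.0665    ]
[ 0.49705088 -0.22261756  0.0665    ] 0.04970066847321435
```

The bolt looks in, but my travel estimates (48–50 mm) are slightly under 52. I'll check with a gentle push from behind using closed fingers.

```bash
python3 -c "
from h import *
togo([.4934,-.1962,.11],105.5)"
```

```text
t 30.45 pos [ 0.301  -0.0644  0.2085] yang 105.45 tilt [-0.  0. -1.] turn tool z -0.001 shift cm after turn [-15.03 -17.85   9.84] before [-15.04 -17.83   9.84] F [ 0.6 -0.6  0.3] grip 0.649 0.0
```

Call:
{"api": "apply_moves", "payload": {"moves": [[1,[-3,-3.57,0],[0,0,0]],[1,[-3,-3.57,0],[0,0,0]],[1,[-3,-3.57,1],[0,0,0]],[1,[-3,-3.57,2],[0,0,0]],[1,[-3,-3.57,3],[0,0,0]],[1,[0,0,3.8],[0,0,0]],[1,[0,0,0],[0,0,0]],[1,[0,0,0],[0,0,0]]]}}

```text
time: 31.45
position: [0.4934, -0.196, 0.1113]
tcp_rot: [-0.135, 0.991, -0.0, 0.0]
ft_force: [0.1, 0.5, -0.2]
grip_width: 0.01
finger_force: 0.0
```

```bash
python3 -c "
from h import *
togo([.4934,-.1962,.046],105.5)"
```

```text
t 31.45 pos [ 0.4934 -0.196   0.1113] yang 105.51 tilt [ 0.001 -0.    -1.   ] turn tool z 0.0 shift cm after turn [ 0.01 -0.01  6.53] before [ 0.01 -0.01  6.53] F [ 0.1  0.5 -0.2] grip 0.01 0.0
```

Call:
{"api": "apply_moves", "payload": {"moves": [[1,[0,0,3],[0,0,0]],[1,[0,0,2.5],[0,0,0]],[1,[0,0,0.8],[0,0,0]],[1,[0,0,0],[0,0,0]],[1,[0,-0.3,0],[0,0,0]],[1,[0,-0.2,0],[0,0,0]],[1,[0,0,0],[0,0,0]]]}}

```text
time: 32.33
position: [0.495, -0.2007, 0.0481]
tcp_rot: [-0.135, 0.991, -0.0, 0.0]
ft_force: [-0.6, -0.7, -0.5]
grip_width: 0.004
finger_force: 0.0
```

Call:
{"api": "apply_moves", "payload": {"moves": [[1,[0,-0.2,0],[0,0,0]],[1,[0,-0.1,0],[0,0,0]],[1,[0,0,0],[0,0,0]]]}}

```text
time: 32.7
position: [0.4953, -0.2032, 0.0473]
tcp_rot: [-0.135, 0.991, 0.0, -0.0]
ft_force: [0.7, -0.3, 0.6]
grip_width: 0.006
finger_force: 0.0
```

Call:
{"api": "apply_moves", "payload": {"moves": [[1,[0,-0.2,0],[0,0,0]],[1,[0,0,0],[0,0,0]],[1,[0,0,0],[0,0,0]]]}}

```text
time: 33.08
position: [0.4958, -0.2051, 0.0473]
tcp_rot: [-0.135, 0.991, 0.0, -0.0]
ft_force: [-0.1, 0.7, 0.3]
grip_width: 0.004
finger_force: 0.0
```

Call:
{"api": "apply_moves", "payload": {"moves": [[1,[0,-0.1,0],[0,0,0]],[1,[0,-0.1,0],[0,0,0]],[1,[0,0,0],[0,0,0]]]}}

```text
time: 33.45
position: [0.4964, -0.2071, 0.0474]
tcp_rot: [-0.135, 0.991, -0.0, -0.0]
ft_force: [0.0, 0.3, -0.1]
grip_width: 0.002
finger_force: 0.0
```

Call:
{"api": "apply_moves", "payload": {"moves": [[1,[0,-0.1,0],[0,0,0]],[1,[0,-0.1,0],[0,0,0]],[1,[0,0,0],[0,0,0]]]}}

```text
time: 33.83
position: [0.4966, -0.2081, 0.0472]
tcp_rot: [-0.135, 0.991, 0.001, -0.0]
ft_force: [-0.5, 4.3, 1.6]
grip_width: 0.008
finger_force: 2.7
```

Call:
{"api": "apply_moves", "payload": {"moves": [[1,[0,-0.1,0],[0,0,0]],[1,[0,-0.1,0],[0,0,0]],[1,[0,0,0],[0,0,0]]]}}

```text
time: 34.2
position: [0.4967, -0.2083, 0.0472]
tcp_rot: [-0.135, 0.991, 0.003, -0.001]
ft_force: [-2.7, 11.2, 6.2]
grip_width: 0.006
finger_force: 6.1
```

Call:
{"api": "apply_moves", "payload": {"moves": [[1,[0,-0.2,0],[0,0,0]],[1,[0,-0.2,0],[0,0,0]],[1,[0,0,0],[0,0,0]],[1,[0,0,0],[0,0,0]]]}}

```text
time: 34.7
position: [0.4967, -0.2085, 0.047]
tcp_rot: [-0.135, 0.991, 0.007, -0.002]
ft_force: [-6.6, 23.0, 12.7]
grip_width: 0.003
finger_force: 12.8
```

Call:
{"api": "apply_moves", "payload": {"moves": [[1,[0,0.5,0],[0,0,0]],[1,[0,0.8,0],[0,0,0]],[1,[0,0,-2],[0,0,0]],[1,[0,0,-5],[0,0,0]],[1,[0,0,-5],[0,0,0]],[1,[0,0,-3],[0,0,0]],[1,[0,0,0],[0,0,0]],[1,[0,0,0],[0,0,0]]]}}

```text
time: 35.7
position: [0.4944, -0.2021, 0.196]
tcp_rot: [-0.135, 0.991, 0.0, -0.001]
ft_force: [-0.5, -0.2, -0.6]
grip_width: 0.003
finger_force: 0.0
```

Solid stop at 23 N with no further travel, so the bolt is fully in and the robot is clear. Handing in.

```bash
python3 -c "
from bench import *
print(job_done())"
```

```text
the job is handed in; nothing more can be done
None
```

I loaded the plate into the free carrier: both ends are pressed home under the spring balls, and the bolt is in over the plate against a solid stop at 23 N. The bolt's travel measured 48–50 mm against the stated 52 mm. I handed the job in at about 36 s; no verdict came back.

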